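# Clamp a culture dish in the counting-stand holder with its eccentric

## Robot

A 6-joint arm with a two-finger parallel gripper is mounted at the origin on the work surface. World frame = base frame: x ahead of the robot, y to its left, z up, the work surface at z = 0. Lengths are in m, angles in degrees, forces in N, time in s.
With the tool pointing down it reaches from about 0.4 to 0.825 m from the base axis. Payload 7 kg.
Tool frame: the origin (TCP) lies midway between the tips of the shut fingers; the grasp point (between the pads) lies 19 mm behind it; x points along the fingers, z is the direction in which the jaws open and shut, and the axes are right-handed (so a half turn about x gives the same grasp; the last joint's range is limited). The gripper opens to 85 mm and grips with 20 to 120 N. Pads are 22 mm wide; open, the fingers measure 114 mm over their backs; the gripper's body (76 mm by 85 mm) begins 54 mm behind the grasp point. The pads swing forward as they close: fully open they stand 13 mm farther back than shut.
Start: joints at [-59.754, 20.546, 0.682, 0, -70.136, -16.507], TCP at [0.16, -0.656, 0.231] pointing down, gripper open.
Joint ranges: [-176.03, 176.03], [-82.01, 121.73], [-58.28, 71.71], [-173.87, 95.51], [-174.79, -0.11], [-173.66, 173.66]. Speed limits (degrees/s): [136.94, 136.94, 172.46, 180, 180, 180].

## Interface

Orientations are given as a 3x3 rotation matrix whose columns are the frame's x, y, z axes.
In Python, from plant import arm gives the robot as it stands. The module is installed in compiled form; this text tells all that it offers.
- The arm moves only by the shell command python3 -m creep 'ROWS' [FORCE]. ROWS is JSON, a list of rows, each a list of 3 entries, a list of its own where there are three numbers: the closure, from -1 (fully open) to 1 (shut), then the shift along the tool's x, y, z in m, then the turn, a rotation vector about the tool's x, y, z in rad. In form: [[fingers, [tx, ty, tz], [rx, ry, rz]], ...]. A call has exactly 8 rows; each row is the pose to reach, as a shift and turn from the pose measured when the call began, along the tool's axes at that moment; what a row does not reach only later rows make up. A row lasts 1/10 s, in which the tool goes at most 50 mm and 8.59 degrees, less where a joint would pass 70% of its speed; a pose out of reach is approached as far as the arm can. A call with a gripper value outside its range is refused whole. The fingers move at their own pace and stop on an object; FORCE is the grip in N (left out, the last holds). Time passes only in rows, so rows that repeat a pose let the fingers close, or fill a call up. It gives the time, the measured TCP pose, the force and the opening at its end, in the units of the state.
- arm.get_state(): the state, without advancing time (a new reading comes with each control period).
- arm.read_camera(name): name is "side" or "top" or "wrist"; returns (picture, depth): 400x640x3 uint8, blue, green, red; 400x640 float32, m along the optical axis (not along the pixel's ray), 0 where there is no reading.
- arm.camera_model(name): a dict with "intrinsics" (3x3 intrinsics, pixels), "extrinsics" (4x4, takes a point from camera to world coordinates). Camera axes: x right, y up, looking along -z (the intrinsics and any distortion apply to the point x, -y, -z); pixel columns grow to the right and rows downward; lengths in m; the calibration is good to about 2 mm. A picture is of the moment at which its call begins: read the wrist's pose just before it. camera_model takes no time and is no camera call; for the wrist camera it gives the pose at the moment of the call.
- arm.finish_job(): hands the job in, once; it reports no verdict.
Trained networks look in the newest picture that a camera, given by its name, has taken for a name from the list of things; names that differ only in an ending like _2 or _b are one class to them, and where a whole thing is asked for, a point or a joint stands for the part that bears it (a point fixed in the world has none). Each returns a list of dicts, best first, with "confidence" (0 to 1); they miss things now and then, are a little off and sometimes report something else, mostly with a low value. They report only what shows in the picture. A call takes as long as a camera call. They do not tell look-alikes from the thing itself.
- arm.recognise(name, camera): "xyz" ([x, y, z] in m, in world coordinates, good to about 4 mm: the middle of the surface that is visible of it).
- arm.trace(name, camera): "region" (400x640 bool, what is visible of it).
The state is a dict: "time": time; "joint_pos": joint angles; "joint_velocities": joint speeds; "tau": joint torques, N m; "eef_pos": TCP position; "tool_rot": TCP orientation; "wrist_force": force on the tool from outside, world axes, zero at the start; "wrist_torque": the same for the moment, N m; "width": finger opening in m.
Only numpy, scipy, OpenCV 4.12 (cv2) and the standard library are available. Lean on these libraries where they do the work, as an engineer would, in place of code of your own. Each camera call takes 0.05 s, during which the arm holds its last target. There are 200 camera calls.

## Task

Set the small closed culture dish flat on the round light disc of the dish holder, between the eccentric knob and the two black stop pins. Then turn the knob until its lobe pushes the dish against both pins and holds it snugly, pressing gently enough not to crack it (about 10 N is right, 22 N breaks it), and let go. Leave the big dish, the jar and the pen where they are, and do not drop the dish.

Things in the scene. Friction and masses are not known exactly. Their poses are not given: they have to be found in the camera images.
- dish_center (a point): The small round closed culture dish: tan, of plastic filled with agar, 60 mm in diameter, 15 mm high, 30 g, loose, flat on the bench at the start. This point is its centre, half-way up (7.5 mm above its underside). It can be gripped across its diameter anywhere. Its point z axis is up.
- dish: The same dish; origin at the centre of its underside. Turning the eccentric first slides it freely, then against both pins, which centre it near holder x = 0 and give way under load with it, so its motion does not show when the pins bear: only the rising torque does.
- holder: The dish holder, fixed to the bench: white base 150 mm (its x) by 220 mm (its y), 20 mm high, origin on the bench under it. It clamps along its y: eccentric's axis at x = -8, y = -48 mm; at +y a sprung carriage (9 N per mm, yields to +y) with two slippery black pins 12 mm thick, 46 mm apart, tops 41 mm above the bench, set anew along y each time. Fingers have room along x beside the dish.
- seat (a point): Where to set the dish: centre of the top face of the glass light disc (90 mm in diameter, top 22 mm above the bench). Axes parallel to the holder's. A dish centred here has about 4 mm to the open eccentric and 1 to 6.5 mm to the pins; the clamped dish ends 1 to 9 mm from here towards +y of the holder.
- cam: The eccentric with its knob, on an upright axis at its origin (20 mm above the bench, holder x = -8, y = -48 mm). Its x axis points along the lobe (white dot on the disc), square to the grip bar. Turns only from a = 0 (lobe straight away from the dish, holder -y) anticlockwise from above to a = 2.9; starts at 0 to 0.5. Stiff: about 0.23 N m to turn free; it stays where it is left.
- lobe (a point): Centre of the eccentric's steel disc, 9 mm off the axis: disc 44 mm in diameter, from 24 to 35 mm above the bench. Its reach from the axis towards the dish is 22 - 9 cos(a) mm. With the dish against the pins it starts to bear somewhere from a = 1.2 to 1.9, not known beforehand; from there the turning torque rises by roughly 0.006 to 0.014 N m per newton on the dish.
- knob_grip (a point): Point on the eccentric's axis at the height to grip, 62 mm above the bench: middle of the black grip bar, 44 mm long (its y), 14 mm thick (its x), from 46 to 74 mm above the bench. Nothing else near it is higher than 44 mm. Axes as cam.
- big_dish: A culture dish 90 mm in diameter, 16 mm high, loose; leave alone. Origin under its centre.
- jar: A small brown sample jar, 48 mm in diameter, 52 mm high, loose; leave alone. Origin under its centre.
- pen: A marker pen, 11 mm thick, 130 mm long (its x), lying loose; leave alone.
There are look-alikes about, which are no part of the job. What is shaped like the dish but blue is not meant.

How it is judged (in metres and radians):
On the way, in this order (a step that is already met when the one before it is completed fails the run):
1. the dish stands flat on the light disc, let go, not yet clamped (horizontal distance between dish and seat below 0.013 m and z of dish in the frame of seat below 0.0025 m and angle between dish's own z axis and vertical below 0.06 rad and contact force between the fingers and dish below 0.2 N and contact force between cam and dish below 3 N), for 0.2 s.
2. the lobe bears on the dish and clamps it (contact force between cam and dish between 4 and 22 N), for 0.2 s.
At the end, for the whole second after the job is handed in: The dish lies flat (within 0.06 rad and 2.5 mm) and at rest on the light disc, within 13 mm of the seat (6 mm along the holder's x), pressed by the eccentric against the pins with 4 to 22 N (all of step 2 and x of dish in the frame of seat between -0.006 and 0.006 m and horizontal distance between dish and seat below 0.013 m and z of dish in the frame of seat between -0.0025 and 0.0025 m and angle between dish's own z axis and vertical below 0.06 rad and linear speed of dish below 0.01 m/s); the robot touches nothing.
It fails at once if the eccentric presses the dish with more than 22 N: it cracks (contact force between cam and dish above 22 N).
It fails at once if the dish is dropped or thrown (faster than 0.6 m/s out of the fingers) (linear speed of dish above 0.6 m/s and contact force between the fingers and dish below 0.1 N).
It fails at once if the big dish is shifted by 20 mm (distance of big_dish from where it was at the start of the episode above 0.02 m).
It fails at once if the jar is shifted by 20 mm (distance of jar from where it was at the start of the episode above 0.02 m).
It fails at once if the pen is shifted by 20 mm (distance of pen from where it was at the start of the episode above 0.02 m).
It also fails if it takes over 64 s, if anything falls off the work surface, if the arm or the gripper's body presses on something with over 40 N, if the wrist force passes 120 N, or if a joint passes its speed limit or range.

## Working session

There is one attempt and no reset: what is moved stays moved. The work goes in short steps, Python scripts to look and compute and a shell command to move; the robot and the scene stay as the last step left them, time stands still between calls to the robot, and variables do not carry over. Pictures are saved under pics/ and viewed, about 8 in all and at most 12, crops included, and the job is handed in when it is done.

```bash
mkdir -p pics
cat > h.py <<'E'
from plant import arm
import numpy as np, cv2
np.set_printoptions(precision=4,suppress=True)
def world(cam,u,v,d,M=None):
    m=M or arm.camera_model(cam);K=np.array(m["intrinsics"]);E=np.array(m["extrinsics"])
    p=np.array([(u-K[0,2])/K[0,0]*d,-(v-K[1,2])/K[1,1]*d,-d,1]);return (E@p)[:3]
def pix(cam,P,M=None):
    m=M or arm.camera_model(cam);K=np.array(m["intrinsics"]);E=np.array(m["extrinsics"])
    p=np.linalg.inv(E)@np.append(P,1);return K[0,0]*p[0]/-p[2]+K[0,2],K[1,1]*-p[1]/-p[2]+K[1,2]
def st():
    s=arm.get_state();print(s["time"],"p",np.array(s["eef_pos"]),"w",s["width"],"F",np.array(s["wrist_force"]),"T",np.array(s["wrist_torque"]),"j",np.array(s["joint_pos"]));print(np.array(s["tool_rot"]));return s
E
python3 - <<'E'
from h import *
st()
for c in("top","side"):
    im,d=arm.read_camera(c);cv2.imwrite(f"pics/{c}0.png",im)
    for n in("dish","holder","cam","knob_grip","big_dish","jar","pen","seat"):
        try:
            for r in arm.recognise(n,c)[:4]:
                x=np.array(r["xyz"]);print(c,n,round(r["confidence"],2),x,np.round(pix(c,x)))
        except Exception as e: print(c,n,e)
E
```

```text
0.0 p [ 0.1602 -0.6552  0.2304] w 0.08510326360038585 F [-0.3335  0.2877 -0.8702] T [ 0.0525 -0.0234 -0.0514] j [-59.7538  20.5909   0.6338  -0.0184 -70.136  -16.505 ]
[[-0.0006 -0.9714 -0.2374]
 [ 0.0016 -0.2374  0.9714]
 [-1.      0.0002  0.0016]]
top dish 0.97 [ 0.431  -0.0547  0.0121] [321. 253.]
top dish 0.94 [ 0.398  -0.1379  0.0139] [362. 271.]
top dish 0.93 [ 0.5026 -0.1453  0.018 ] [367. 219.]
top dish 0.83 [ 0.5798 -0.0467  0.0164] [320. 180.]
top holder 0.63 [0.52   0.1195 0.0167] [236. 206.]
top cam 0.97 [0.508  0.0672 0.0488] [259. 211.]
top cam 0.33 [ 0.5016 -0.1445  0.0139] [366. 219.]
top knob_grip 0.95 [0.5144 0.0659 0.0459] [260. 208.]
top knob_grip 0.71 [0.5184 0.1173 0.021 ] [237. 207.]
top big_dish 0.7 [ 0.6023 -0.2817  0.0169] [434. 173.]
top big_dish 0.3 [0.5161 0.1174 0.0183] [237. 208.]
top jar 0.86 [ 0.4444 -0.2838  0.0524] [441. 250.]
top pen 0.65 [ 0.6648 -0.1295  0.0083] [360. 142.]
top seat 0.94 [0.5163 0.1167 0.0204] [237. 208.]
side dish 0.93 [ 0.4993 -0.1485  0.0188] [331. 261.]
side dish 0.9 [ 0.3902 -0.144   0.0157] [270. 290.]
side dish 0.75 [ 0.4289 -0.0585  0.0134] [263. 251.]
side dish 0.63 [ 0.5796 -0.057   0.0169] [335. 218.]
side holder 0.88 [0.498  0.0728 0.0181] [259. 201.]
side cam 0.66 [0.506  0.0688 0.0487] [263. 187.]
side knob_grip 0.73 [0.5063 0.0736 0.0473] [262. 186.]
side big_dish 0.91 [ 0.5956 -0.2846  0.0162] [439. 285.]
side jar 0.9 [ 0.4339 -0.2995  0.0395] [364. 332.]
side pen 0.93 [ 0.6617 -0.1305  0.0127] [396. 223.]
side pen 0.74 [ 0.495  -0.1502  0.0183] [329. 263.]
side seat 0.64 [0.4932 0.0763 0.0142] [256. 203.]
```

View pics/top0.png

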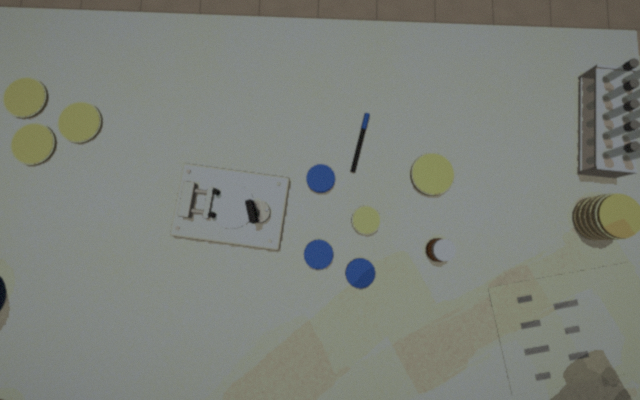

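The candidates for the dish in the top view are:
- tan (366,219), small
- blue (321,178), (319,254) and (361,272)
- large tan (432,174), the big dish
- yellow dishes at left (25,98), (80,122), (33,145), and a stack at right (605,215)

The tan one at (366,219) fits the description. I'll check it in a close crop together with the holder.

Run:
```python
from h import *
im,d=arm.read_camera("top")
cv2.imwrite("pics/crop1.png",cv2.resize(im[150:290,165:400],None,fx=3.4,fy=3.4,interpolation=cv2.INTER_CUBIC))
M=arm.camera_model("top")
K=np.array(M["intrinsics"]);print(K[0,0],np.array(M["extrinsics"]))
def ray(u,v,z):
    a=world("top",u,v,.5,M);b=world("top",u,v,1.,M);return a+(b-a)*(z-a[2])/(b[2]-a[2])
for n in("dish","big_dish","jar"):
  for r in arm.trace(n,"top")[:4]:
    m=r["region"].astype(np.uint8);v,u=np.nonzero(m);bgr=im[m>0].mean(0)
    print(n,r["confidence"],u.mean(),v.mean(),bgr,ray(u.mean(),v.mean(),.012), "diam px",2*np.sqrt(m.sum()/np.pi), "m", 2*np.sqrt(m.sum()/np.pi)*np.median(d[m>0])/K[0,0])
for r in arm.trace("holder","top")[:1]:
    m=r["region"].astype(np.uint8);c=max(cv2.findContours(m,0,2)[0],key=cv2.contourArea)
    b=cv2.boxPoints(cv2.minAreaRect(c));print(b)
    w=np.array([ray(*p,.02) for p in b]);print(w,w.mean(0));e=np.diff(w,axis=0);print(np.linalg.norm(e,axis=1),np.degrees(np.arctan2(e[:,1],e[:,0])))
```

```text
367.3966749369162 [[ 0.0299  0.9906 -0.1333  0.4418]
 [-0.9994  0.0318  0.0127 -0.0526]
 [ 0.0168  0.1328  0.991   0.7575]
 [ 0.      0.      0.      1.    ]]
dish 0.87 366.0179372197309 219.83258594917788 [ 98.7414 137.4484 132.6487] [ 0.5006 -0.1439  0.012 ] diam px 29.185565874723483 m 0.05903703843972583
dish 0.83 360.1728045325779 272.8611898016997 [115.4603  68.4348  44.5439] [ 0.3943 -0.1339  0.012 ] diam px 29.98177977677484 m 0.05949370353944874
dish 0.83 320.1575757575758 178.5848484848485 [120.6061  73.4076  48.8833] [ 0.5828 -0.0479  0.012 ] diam px 28.988585676524604 m 0.05941733854428107
dish 0.67 318.15714285714284 254.19714285714286 [122.53    74.2943  49.32  ] [ 0.4286 -0.0489  0.012 ] diam px 29.854106607209232 m 0.05952711544787436
big_dish 0.73 431.6644736842105 173.77763157894736 [ 91.65   134.5855 130.4355] [ 0.6006 -0.2789  0.012 ] diam px 43.992318738587166 m 0.0906990208734007
jar 0.85 439.9896551724138 249.75344827586207 [107.9793 109.281  109.6483] [ 0.4448 -0.2945  0.012 ] diam px 27.17496892263898 m 0.05194344891180733
[[170.6247 236.0852]
 [180.6714 162.4097]
 [289.6897 177.2758]
 [279.643  250.9513]]
[[0.4556 0.2448 0.02  ]
 [0.6054 0.2373 0.02  ]
 [0.582  0.0142 0.02  ]
 [0.4329 0.0276 0.02  ]] [0.519 0.131 0.02 ]
[0.15   0.2243 0.1497] [ -2.868  -95.9972 174.8361]
```

View pics/crop1.png

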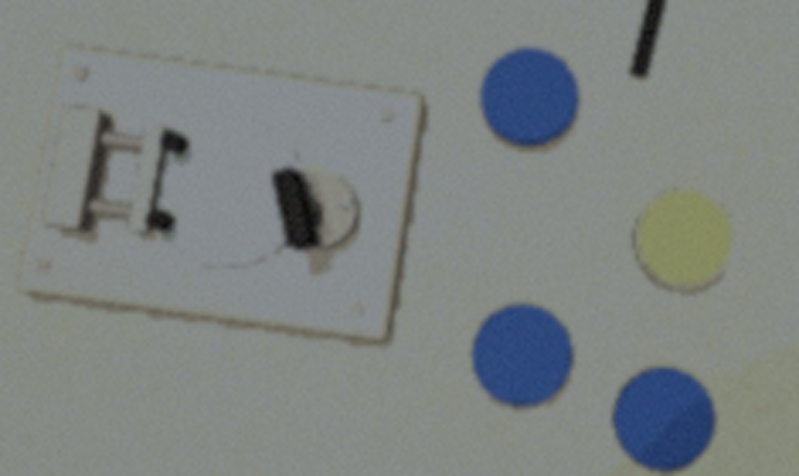

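```bash
python3 -m creep '[[-1,[0,-0.45,0.41],[0,0,0]],[-1,[0,-0.45,0.41],[0,0,0]],[-1,[0,-0.45,0.41],[0,0,0]],[-1,[0,-0.45,0.41],[0,0,0]],[-1,[0,-0.45,0.41],[0,0,0]],[-1,[0,-0.45,0.41],[0,0,0]],[-1,[0,-0.45,0.41],[0,0,0]],[-1,[0,-0.45,0.41],[0,0,0]]]'
```

```text
time: 1.95
eef_pos: [0.3844, -0.322, 0.2318]
tool_rot: [[0.001, -0.971, -0.237], [-0.0, -0.237, 0.971], [-1.0, -0.001, -0.001]]
wrist_force: [1.5, -0.3, 0.6]
width: 0.0855
```

The crop confirms that the dish at crop (684,240) is small and tan, while its neighbours are blue. The holder's knob is on the right (-y end) and the pins are on the left. Next I'll move above the dish and turn the jaws along holder x.

```bash
python3 -m creep '[[-1,[0,-0.155,0.145],[-0.15,0,0]],[-1,[0,-0.155,0.145],[-0.3,0,0]],[-1,[0,-0.155,0.145],[-0.45,0,0]],[-1,[0,-0.155,0.145],[-0.6,0,0]],[-1,[0,-0.155,0.145],[-0.75,0,0]],[-1,[0,-0.155,0.145],[-0.9,0,0]],[-1,[0,-0.155,0.145],[-1.05,0,0]],[-1,[0,-0.155,0.145],[-1.2,0,0]]]'
python3 - <<'E'
from h import *
s=st();M=arm.camera_model("wrist");im,d=arm.read_camera("wrist");cv2.imwrite("pics/w1.png",im)
print(np.array(M["extrinsics"]))
for r in arm.trace("dish","wrist")[:3]:
    m=r["region"];v,u=np.nonzero(m);dd=d[m];print(r["confidence"],im[m].mean(0),u.mean(),v.mean(),u.min(),u.max(),v.min(),v.max(),world("wrist",u.mean(),v.mean(),np.median(dd[dd>0]),M))
E
```

```text
time: 2.75
eef_pos: [0.5006, -0.144, 0.2318]
tool_rot: [[0.001, -0.124, -0.992], [-0.0, -0.992, 0.124], [-1.0, 0.0, -0.001]]
wrist_force: [-0.1, 0.5, 0.7]
width: 0.0856
2.75 p [ 0.5006 -0.144   0.2318] w 0.0856266765901256 F [-0.0693  0.5009  0.7408] T [-0.0335  0.0148 -0.0511] j [  5.584    5.9057 -18.5817   0.0312 -65.4546 -12.704 ]
[[ 0.0011 -0.1237 -0.9923]
 [-0.0004 -0.9923  0.1237]
 [-1.      0.0003 -0.0011]]
[[-0.9923 -0.1171 -0.0416  0.4894]
 [ 0.1242 -0.938  -0.3237 -0.2284]
 [-0.0011 -0.3264  0.9452  0.3734]
 [ 0.      0.      0.      1.    ]]
0.86 [ 94.9671 143.8353 143.8098] 315.3961038961039 163.4499072356215 290 341 138 189 [ 0.5015 -0.1463  0.0136]
0.75 [121.8252  60.1175  22.555 ] 259.3020833333333 244.15625 236 282 222 267 [ 0.5836 -0.0533  0.0132]
0.56 [111.4531  55.7214  22.4092] 408.4185733512786 160.32256617317182 382 435 134 186 [ 0.3964 -0.1368  0.0134]
```

```bash
python3 -m creep '[[-1,[0.04,0.001,0],[-0.03,0,0]],[-1,[0.08,0.001,0],[-0.03,0,0]],[-1,[0.12,0.001,0],[-0.03,0,0]],[-1,[0.16,0.001,0],[-0.03,0,0]],[-1,[0.19,0.001,0],[-0.03,0,0]],[-1,[0.215,0.001,0],[-0.03,0,0]],[-1,[0.23,0.001,0],[-0.03,0,0]],[-1,[0.233,0.001,0],[-0.03,0,0]]]' 25
python3 -m creep '[[-0.6,[0,0,0],[0,0,0]],[-0.3,[0,0,0],[0,0,0]],[0,[0,0,0],[0,0,0]],[0.3,[0,0,0],[0,0,0]],[1,[0,0,0],[0,0,0]],[1,[0,0,0],[0,0,0]],[1,[0,0,0],[0,0,0]],[1,[0,0,0],[0,0,0]]]' 25
python3 -m creep '[[1,[-0.01,0,0],[0,0,0]],[1,[-0.03,0,0],[0,0,0]],[1,[-0.06,0,0],[0,0,0]],[1,[-0.1,0,0],[0,0,0]],[1,[-0.14,0,0],[0,0,0]],[1,[-0.17,0,0],[0,0,0]],[1,[-0.17,0,0],[0,0,0]],[1,[-0.17,0,0],[0,0,0]]]' 25
python3 - <<'E'
from h import *
s=st();M=arm.camera_model("wrist");im,d=arm.read_camera("wrist");cv2.imwrite("pics/w2.png",im)
for n in ("dish","holder","knob_grip","cam","seat","lobe"):
  for r in arm.recognise(n,"wrist")[:3]: print(n,r)
E
```

```text
time: 3.65
eef_pos: [0.4994, -0.1455, -0.0029]
tool_rot: [[-0.002, -0.103, -0.995], [-0.001, -0.995, 0.103], [-1.0, 0.001, 0.002]]
wrist_force: [0.0, -0.2, 0.4]
width: 0.0855
time: 4.45
eef_pos: [0.4999, -0.1455, -0.0022]
tool_rot: [[-0.001, -0.103, -0.995], [-0.001, -0.995, 0.103], [-1.0, 0.001, 0.001]]
wrist_force: [-1.5, 1.4, 6.4]
width: 0.0587
time: 5.25
eef_pos: [0.5002, -0.1452, 0.1689]
tool_rot: [[0.001, -0.103, -0.995], [-0.0, -0.995, 0.103], [-1.0, 0.0, -0.001]]
wrist_force: [-0.4, -1.4, -1.2]
width: 0.0589
5.25 p [ 0.5002 -0.1452  0.1689] w 0.05891295236039001 F [-0.4027 -1.4306 -1.1613] T [ 0.0372  0.107  -0.0213] j [  5.4285   8.9781 -23.7784   0.0183 -57.1812 -11.3463]
[[ 0.0011 -0.1029 -0.9947]
 [-0.0002 -0.9947  0.1029]
 [-1.      0.     -0.0011]]
dish {'xyz': [0.4966, -0.1467, 0.1876], 'confidence': 0.98}
dish {'xyz': [0.5923, -0.0748, 0.0151], 'confidence': 0.76}
dish {'xyz': [0.4296, -0.0647, 0.0203], 'confidence': 0.72}
holder {'xyz': [0.5088, 0.0539, 0.0206], 'confidence': 0.6}
knob_grip {'xyz': [0.5098, 0.053, 0.034], 'confidence': 0.9}
cam {'xyz': [0.5079, 0.0616, 0.0378], 'confidence': 0.83}
seat {'xyz': [0.5072, 0.0483, 0.0227], 'confidence': 0.6}
lobe {'xyz': [0.5132, 0.054, 0.0358], 'confidence': 0.67}
```

View pics/w2.png

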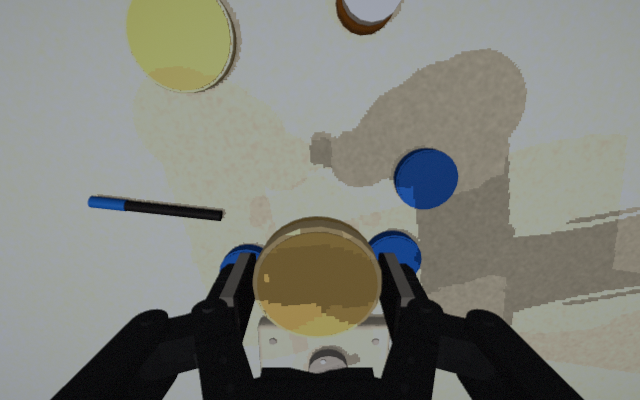

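The small tan dish is held level between the pads, with its middle at about (318,280), and the neighbours are untouched. Next I'll carry it beyond the holder so the wrist camera can see the seat.

```bash
python3 -m creep '[[1,[-0.01,-0.03,0.002],[0,0,0]],[1,[-0.02,-0.075,0.005],[0,0,0]],[1,[-0.03,-0.12,0.007],[0,0,0]],[1,[-0.04,-0.17,0.01],[0,0,0]],[1,[-0.05,-0.22,0.012],[0,0,0]],[1,[-0.06,-0.27,0.015],[0,0,0]],[1,[-0.06,-0.32,0.018],[0,0,0]],[1,[-0.06,-0.36,0.02],[0,0,0]]]'
python3 -m creep '[[1,[0,-0.02,0],[0,0,0]],[1,[0,-0.03,0],[0,0,0]],[1,[0,-0.03,0],[0,0,0]],[1,[0,-0.03,0],[0,0,0]],[1,[0,-0.03,0],[0,0,0]],[1,[0,-0.03,0],[0,0,0]],[1,[0,-0.03,0],[0,0,0]],[1,[0,-0.03,0],[0,0,0]]]'
python3 - <<'E'
from h import *
s=st();M=arm.camera_model("wrist");im,d=arm.read_camera("wrist");cv2.imwrite("pics/w3.png",im)
np.savez("w3.npz",im=im,d=d,K=M["intrinsics"],E=M["extrinsics"])
for n in ("dish","holder","knob_grip","cam","seat","lobe"):
  for r in arm.recognise(n,"wrist")[:2]: print(n,r)
E
```

```text
time: 6.4
eef_pos: [0.5167, 0.2174, 0.2268]
tool_rot: [[-0.003, -0.102, -0.995], [-0.001, -0.995, 0.102], [-1.0, 0.001, 0.002]]
wrist_force: [1.7, -0.0, -0.1]
width: 0.0587
time: 7.2
eef_pos: [0.5199, 0.2468, 0.2269]
tool_rot: [[-0.002, -0.103, -0.995], [-0.0, -0.995, 0.103], [-1.0, 0.001, 0.002]]
wrist_force: [-0.2, 0.1, 0.2]
width: 0.0591
7.2 p [0.5199 0.2468 0.2269] w 0.05910354832962102 F [-0.182   0.0847  0.2013] T [ 0.0217  0.0065 -0.0252] j [ 44.8061  11.4794 -12.4274  -0.0877 -66.2004 -50.6554]
[[-0.0023 -0.1025 -0.9947]
 [-0.0003 -0.9947  0.1025]
 [-1.      0.0006  0.0023]]
dish {'xyz': [0.5193, 0.2445, 0.2446], 'confidence': 0.8}
holder {'xyz': [0.5235, 0.1473, 0.0199], 'confidence': 0.76}
knob_grip {'xyz': [0.5099, 0.0876, 0.0341], 'confidence': 0.63}
cam {'xyz': [0.5103, 0.0923, 0.0367], 'confidence': 0.63}
seat {'xyz': [0.5212, 0.141, 0.0187], 'confidence': 0.55}
seat {'xyz': [0.5192, 0.2433, 0.2468], 'confidence': 0.25}
lobe {'xyz': [0.514, 0.0891, 0.0366], 'confidence': 0.71}
```

View pics/w3.png

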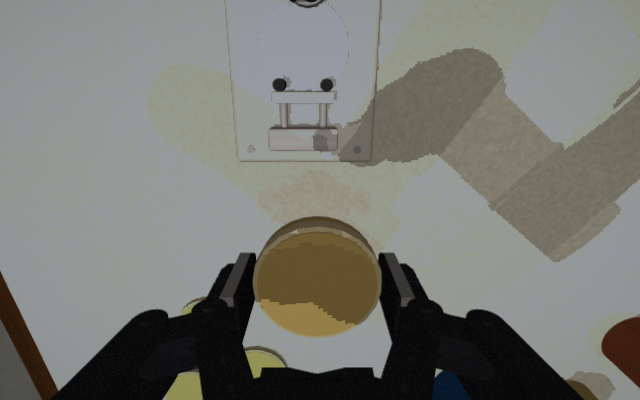

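The picture shows the pins at (279,85) and (327,85), and the disc cut off at the top. I've gone too far, so I'll back up 75 mm and fit the disc, pins and knob.

```bash
python3 -m creep '[[1,[0,0.03,0],[0,0,0]],[1,[0,0.06,0],[0,0,0]],[1,[0,0.075,0],[0,0,0]],[1,[0,0.075,0],[0,0,0]],[1,[0,0.075,0],[0,0,0]],[1,[0,0.075,0],[0,0,0]],[1,[0,0.075,0],[0,0,0]],[1,[0,0.075,0],[0,0,0]]]'
python3 - <<'E'
from h import *
s=st();M=arm.camera_model("wrist");im,d=arm.read_camera("wrist");
np.savez("w4.npz",im=im,d=d,K=M["intrinsics"],E=M["extrinsics"])
cv2.imwrite("pics/w4.png",cv2.resize(im[20:240,180:460],None,fx=2.6,fy=2.6,interpolation=cv2.INTER_CUBIC))
E
```

```text
time: 8.35
eef_pos: [0.5122, 0.1732, 0.2266]
tool_rot: [[-0.003, -0.101, -0.995], [-0.001, -0.995, 0.101], [-1.0, 0.001, 0.003]]
wrist_force: [-0.7, -0.1, -0.7]
width: 0.0592
8.35 p [0.5122 0.1732 0.2266] w 0.05918957470586088 F [-0.7014 -0.0926 -0.6607] T [ 0.0371  0.0165 -0.0388] j [ 39.4157   8.1972 -16.5603  -0.0741 -65.3937 -45.1888]
[[-0.0028 -0.1011 -0.9949]
 [-0.0008 -0.9949  0.1011]
 [-1.      0.001   0.0027]]
```

View pics/w4.png

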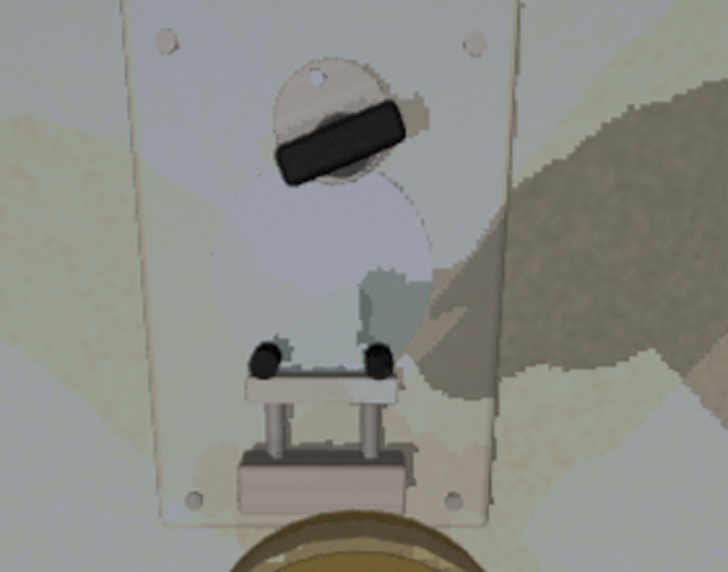

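Run:
```python
from h import *
f=np.load("w4.npz");M=dict(intrinsics=f["K"],extrinsics=f["E"])
def P(x,y,z):
    u,v=180+x/2.6,20+y/2.6
    a=world("w",u,v,.2,M);b=world("w",u,v,.4,M);return (a+(b-a)*(z-a[2])/(b[2]-a[2]))[:2]
S=[P(167,42,.02),P(475,44,.02),P(453,500,.02),P(195,500,.02)]
print("screws",np.array(S));c=np.mean(S,axis=0);print("centre",c)
for i,j in((1,0),(2,3)): e=S[j]-S[i];print("x yaw",np.degrees(np.arctan2(e[1],e[0])),np.linalg.norm(e))
for i,j in((0,3),(1,2)): e=S[j]-S[i];print("y yaw-90",np.degrees(np.arctan2(e[1],e[0]))-90,np.linalg.norm(e))
corner=[P(160,525,.02),P(488,525,.02)];print("corners",corner, "mid",np.mean(corner,axis=0), np.linalg.norm(corner[0]-corner[1]))
e=corner[0]-corner[1];print("yaw",np.degrees(np.arctan2(e[1],e[0])))
print("knob",P(340,143,.074),"pins",P(266,359,.041),P(378,357,.041))
a,b=P(283,172,.074),P(400,115,.074);a,b=P(277,150,.074),P(384,101,.074);e=b-a;print("bar yaw",np.degrees(np.arctan2(e[1],e[0])))
print("dot",P(318,77,.035),"disc L/R",P(212,255,.022),P(433,255,.022),"bottom",P(325,372,.022))
print("lobe disc L/R",P(273,120,.035),P(395,120,.035),"top",P(333,57,.035))
im,d=f["im"],f["d"]
for n,(x,y) in dict(knob=(340,143),base=(180,300)).items():
    u,v=int(180+x/2.6),int(20+y/2.6);print(n,d[v,u],world("w",u,v,d[v,u],M))
```

```text
screws [[0.5679 0.0354]
 [0.4532 0.0477]
 [0.4731 0.2303]
 [0.5876 0.2185]]
centre [0.5204 0.133 ]
x yaw -6.1494499731369245 0.11532268690870867
x yaw -5.896508467687294 0.11501815326203846
y yaw-90 -6.142551846712692 0.18412500142523194
y yaw-90 -6.237908878819681 0.18361745429731754
corners [array([0.6052, 0.2288]), array([0.4582, 0.244 ])] mid [0.5317 0.2364] 0.14776495584071359
yaw -5.9019614351152345
knob [0.5067 0.0789] pins [0.5447 0.1543] [0.5006 0.158 ]
bar yaw -162.85924283768867
dot [0.5126 0.0545] disc L/R [0.563  0.1138] [0.4745 0.1229] bottom [0.5232 0.1661]
lobe disc L/R [0.5308 0.0672] [0.4861 0.0718] top [0.5065 0.0485]
knob 0.2764565 [0.5073 0.0788 0.0726]
base 0.34612715 [0.5797 0.1302 0.0188]
```

```bash
cat > disc.py <<'E'
from h import *
import sys
f=np.load(sys.argv[1]);M=dict(intrinsics=f["K"],extrinsics=f["E"]);im=f["im"]
x0,y0,s=0.44,0.04,4000.
def warp(z):
    g=[(x0,y0),(x0+.16,y0),(x0+.16,y0+.14),(x0,y0+.14)]
    src=np.float32([pix("w",np.array([a,b,z]),M) for a,b in g]);dst=np.float32([[(a-x0)*s,(b-y0)*s] for a,b in g])
    return cv2.warpPerspective(im,cv2.getPerspectiveTransform(src,dst),(640,560),flags=cv2.INTER_CUBIC)
w=warp(.022);g=cv2.GaussianBlur(w[:,:,1],(0,0),3).astype(float)
t=np.linspace(0,2*np.pi,240)
def sc(cx,cy,r):
    smp=lambda q:cv2.remap(g.astype(np.float32),((cx+q*np.cos(t)-x0)*s).astype(np.float32)[None],((cy+q*np.sin(t)-y0)*s).astype(np.float32)[None],1)[0]
    dd=smp(r-.0015)-smp(r+.0015);return np.clip(dd,-1,4).sum()
R=[(sc(a,b,r),a,b,r) for a in np.arange(.508,.531,.001) for b in np.arange(.112,.14,.001) for r in(.044,.045,.046)]
R.sort(reverse=True);print(np.array(R[:6]))
_,a,b,r=R[0]
o=cv2.createCLAHE(4,(6,6)).apply(w[:,:,1]);o=cv2.cvtColor(o,8)
cv2.circle(o,(int((a-x0)*s),int((b-y0)*s)),int(r*s),(0,0,255),1);cv2.imwrite("pics/disc.png",cv2.flip(o,0))
E
python3 disc.py w4.npz
```

```text
[[336.876    0.517    0.135    0.046 ]
 [334.7393   0.52     0.135    0.046 ]
 [334.1729   0.521    0.135    0.046 ]
 [332.1182   0.514    0.134    0.046 ]
 [328.875    0.519    0.135    0.046 ]
 [327.8574   0.516    0.135    0.046 ]]
```

View pics/disc.png

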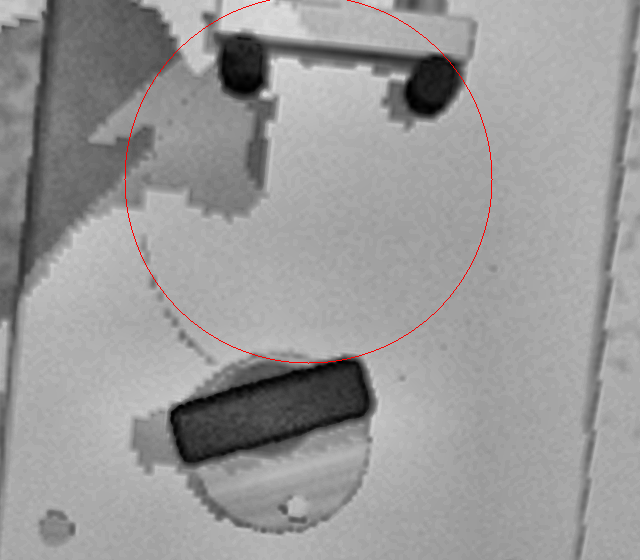

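The disc fit locked onto the wrong edges. The real arc runs from (145,240) to (212,362), which puts the disc centre at about (0.521,0.125). The knob and pins agree, so I take the seat as (0.5197,0.126) and the holder yaw as -6.1°. I'll move above it.

```bash
python3 -m creep '[[1,[0,0.02,-0.006],[0,0,0]],[1,[0.01,0.0467,-0.0123],[0,0,0]],[1,[0.04,0.0467,-0.0123],[0,0,0]],[1,[0.08,0.0467,-0.0123],[0,0,0]],[1,[0.12,0.0467,-0.0123],[0,0,0]],[1,[0.136,0.0467,-0.0123],[0,0,0]],[1,[0.136,0.0467,-0.0123],[0,0,0]],[1,[0.136,0.0467,-0.0123],[0,0,0]]]'
python3 -c "
from h import *
s=st();R=np.array(s['tool_rot']);print(R.T@(np.array([.5197,.1255,.0208])-s['eef_pos']))"
```

```text
time: 9.2
eef_pos: [0.5198, 0.1257, 0.0911]
tool_rot: [[-0.003, -0.101, -0.995], [-0.001, -0.995, 0.101], [-1.0, 0.001, 0.002]]
wrist_force: [0.6, 0.3, 0.1]
width: 0.0589
9.2 p [0.5198 0.1257 0.0911] w 0.058895773113325424 F [0.5998 0.3144 0.0731] T [ 0.0465 -0.0819  0.0397] j [ 34.5868  15.3882 -27.3088  -0.0409 -47.4613 -40.3314]
[[-0.0026 -0.1006 -0.9949]
 [-0.0011 -0.9949  0.1006]
 [-1.      0.0014  0.0024]]
[ 0.0703  0.0001 -0.0001]
```

```bash
python3 -m creep '[[1,[0.02,0,0],[0,0,0]],[1,[0.04,0,0],[0,0,0]],[1,[0.055,0,0],[0,0,0]],[1,[0.063,0,0],[0,0,0]],[1,[0.067,0,0],[0,0,0]],[1,[0.069,0,0],[0,0,0]],[1,[0.0695,0,0],[0,0,0]],[1,[0.0695,0,0],[0,0,0]]]'
python3 - <<'E'
from h import *
s=st()
im,d=arm.read_camera("side");cv2.imwrite("pics/s1.png",cv2.resize(im[120:270,160:360],None,fx=4,fy=4,interpolation=cv2.INTER_CUBIC))
E
```

```text
time: 10.0
eef_pos: [0.52, 0.1258, 0.0222]
tool_rot: [[-0.002, -0.1, -0.995], [-0.001, -0.995, 0.1], [-1.0, 0.001, 0.002]]
wrist_force: [-0.2, 0.2, -2.4]
width: 0.0589
10.0 p [0.52   0.1258 0.0222] w 0.058945798616120634 F [-0.1989  0.1998 -2.3904] T [ 0.0532 -0.0259  0.0153] j [ 34.5924  20.9069 -31.0711  -0.0427 -38.1181 -40.3252]
[[-0.0016 -0.1005 -0.9949]
 [-0.0006 -0.9949  0.1005]
 [-1.      0.0007  0.0016]]
```

View pics/s1.png

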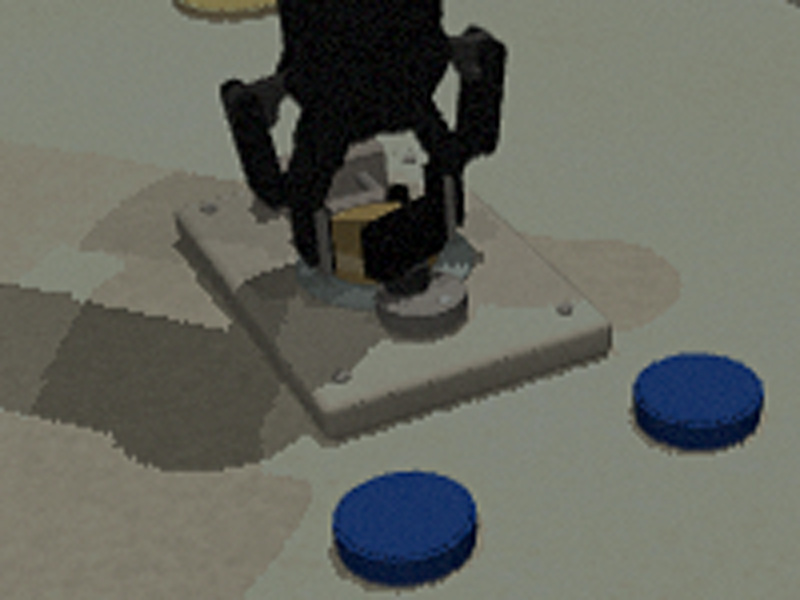

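The side view shows the dish just above the disc, behind the knob (405,240), clear of it and of the pins. I'll lower it the last few millimetres.

```bash
python3 -m creep '[[1,[0.0005,0,0],[0,0,0]],[1,[0.001,0,0],[0,0,0]],[1,[0.0015,0,0],[0,0,0]],[1,[0.0015,0,0],[0,0,0]],[1,[0.002,0,0],[0,0,0]],[1,[0.002,0,0],[0,0,0]],[1,[0.002,0,0],[0,0,0]],[1,[0.002,0,0],[0,0,0]]]'
python3 -m creep '[[1,[0.0005,0,0],[0,0,0]],[1,[0.0005,0,0],[0,0,0]],[1,[0.0005,0,0],[0,0,0]],[1,[0.0005,0,0],[0,0,0]],[1,[0.0005,0,0],[0,0,0]],[1,[0.0005,0,0],[0,0,0]],[1,[0.0005,0,0],[0,0,0]],[1,[0.0005,0,0],[0,0,0]]]'
```

```text
time: 10.85
eef_pos: [0.5199, 0.1258, 0.0201]
tool_rot: [[-0.002, -0.101, -0.995], [-0.001, -0.995, 0.101], [-1.0, 0.001, 0.002]]
wrist_force: [-1.5, -0.5, -0.8]
width: 0.0589
time: 11.65
eef_pos: [0.5201, 0.1258, 0.0198]
tool_rot: [[-0.001, -0.1, -0.995], [-0.001, -0.995, 0.1], [-1.0, 0.001, 0.001]]
wrist_force: [-0.2, -1.5, 5.4]
width: 0.059
```

```bash
python3 -m creep '[[0.2,[0,0,0],[0,0,0]],[0,[0,0,0],[0,0,0]],[-0.3,[0,0,0],[0,0,0]],[-0.6,[0,0,0],[0,0,0]],[-1,[0,0,0],[0,0,0]],[-1,[0,0,0],[0,0,0]],[-1,[0,0,0],[0,0,0]],[-1,[0,0,0],[0,0,0]]]'
python3 -m creep '[[-1,[-0.02,0,0],[0,0,0]],[-1,[-0.05,0,0],[0,0,0]],[-1,[-0.09,0,0],[0,0,0]],[-1,[-0.13,-0.01,0],[0,0,0]],[-1,[-0.17,-0.03,0],[0,0,0]],[-1,[-0.2,-0.05,0],[0,0,0]],[-1,[-0.2,-0.05,0],[0,0,0]],[-1,[-0.2,-0.05,0],[0,0,0]]]'
python3 - <<'E'
from h import *
s=st();M=arm.camera_model("wrist");im,d=arm.read_camera("wrist");
np.savez("w5.npz",im=im,d=d,K=M["intrinsics"],E=M["extrinsics"])
cv2.imwrite("pics/w5.png",cv2.resize(im[20:240,180:460],None,fx=2.6,fy=2.6,interpolation=cv2.INTER_CUBIC))
E
```

```text
time: 12.45
eef_pos: [0.52, 0.1258, 0.0197]
tool_rot: [[-0.002, -0.1, -0.995], [-0.001, -0.995, 0.1], [-1.0, 0.001, 0.002]]
wrist_force: [-0.5, 1.0, 0.6]
width: 0.0851
time: 13.25
eef_pos: [0.5253, 0.1762, 0.22]
tool_rot: [[-0.001, -0.1, -0.995], [0.0, -0.995, 0.1], [-1.0, -0.0, 0.001]]
wrist_force: [0.1, 0.5, -0.8]
width: 0.0856
13.25 p [0.5253 0.1762 0.22  ] w 0.08560352213080838 F [ 0.0579  0.5419 -0.8134] T [-0.0288  0.0222  0.0035] j [ 38.7606   9.6724 -15.6582  -0.0575 -64.6887 -44.4642]
[[-0.0008 -0.0998 -0.995 ]
 [ 0.0005 -0.995   0.0998]
 [-1.     -0.0004  0.0009]]
```

View pics/w5.png

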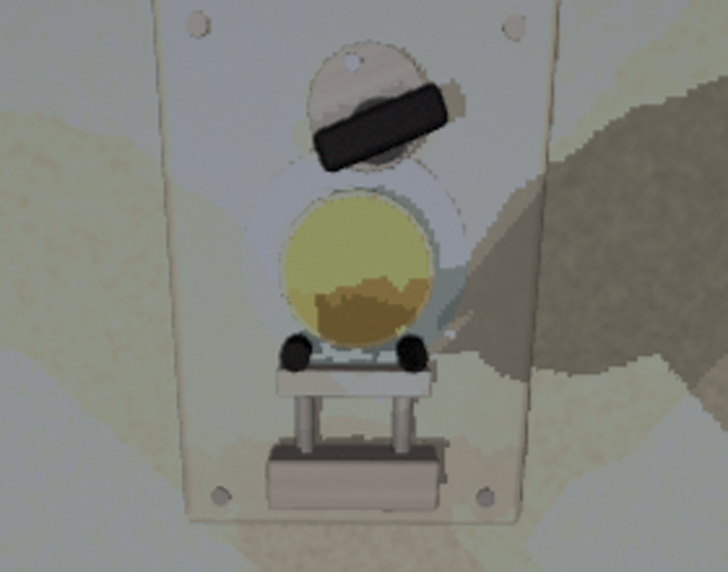

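The dish lies flat on the disc with its centre at about (358,268), off the knob and just clear of both pins. Next I'll measure the bar.

Run:
```python
from h import *
for n,B in(("w4.npz",None),("w5.npz",None)):
    f=np.load(n);M=dict(intrinsics=f["K"],extrinsics=f["E"]);im,d=f["im"],f["d"]
    v,u=np.mgrid[0:400,0:640]
    K,E=M["intrinsics"],M["extrinsics"]
    p=np.stack([(u-K[0,2])/K[0,0]*d,-(v-K[1,2])/K[1,1]*d,-d],-1)@E[:3,:3].T+E[:3,3]
    m=(d>0)&(abs(p[...,2]-.073)<.008)&(np.hypot(p[...,0]-.507,p[...,1]-.079)<.04)&(im.max(2)<70)
    uv=np.argwhere(m)[:,::-1].astype(np.float32)
    def P(u,v,z):
        a=world("w",u,v,.2,M);b=world("w",u,v,.4,M);return (a+(b-a)*(z-a[2])/(b[2]-a[2]))[:2]
    w=np.float32([P(*q,.074) for q in uv]);(c,s,a)=cv2.minAreaRect(w*1000)
    print(n,len(w),c,s,a,"z",np.median(p[m][:,2]))
    if n=="w5.npz":
        m=arm.trace("dish","wrist")[0]["region"];uv=np.argwhere(m)[:,::-1]
        print("dish",P(*uv.mean(0),.036),"pins",P(180+297/2.6,20+350/2.6,.041),P(180+411/2.6,20+350/2.6,.041))
    dot=(318,77) if n=="w4.npz" else (352,62)
    print("dot",P(180+dot[0]/2.6,20+dot[1]/2.6,.035))
s=st()
```

```text
w4.npz 833 (506.9293212890625, 78.55564880371094) (42.7487907409668, 13.745803833007812) 15.569746017456055 z 0.0725686274089109
dot [0.5126 0.0545]
w5.npz 894 (507.2546691894531, 78.65135955810547) (42.95991516113281, 13.725224494934082) 15.657163619995117 z 0.07258895133742366
dish [0.5194 0.1256] pins [0.545  0.1539] [0.5012 0.1583]
dot [0.5135 0.0548]
13.35 p [0.5246 0.1751 0.2185] w 0.08567642160435093 F [-0.2736  0.839  -0.701 ] T [ 0.0148 -0.0433  0.0006] j [ 38.7102   9.7498 -15.77    -0.0628 -64.6822 -44.4619]
[[-0.0034 -0.1007 -0.9949]
 [-0.0014 -0.9949  0.1007]
 [-1.      0.0018  0.0032]]
```

The bar is at (0.5071,0.0786) with its long axis at yaw 15.6°, so a0 is about 0.38. The dish-to-pin gap is about 3 mm. Next I'll go above the knob with the jaws across the bar.

```bash
python3 -m creep '[[-1,[0.01,0.03,0.002],[0.149,0,0]],[-1,[0.02,0.06,0.005],[0.299,0,0]],[-1,[0.04,0.0978,0.0077],[0.449,0,0]],[-1,[0.06,0.0978,0.0077],[0.598,0,0]],[-1,[0.078,0.0978,0.0077],[0.748,0,0]],[-1,[0.078,0.0978,0.0077],[0.898,0,0]],[-1,[0.078,0.0978,0.0077],[1.05,0,0]],[-1,[0.078,0.0978,0.0077],[1.197,0,0]]]'
python3 -m creep '[[-1,[0,0,0],[0,0,0]],[-1,[0,0,0],[0,0,0]],[-1,[0,0,0],[0,0,0]],[-1,[0,0,0],[0,0,0]],[-1,[0,0,0],[0,0,0]],[-1,[0,0,0],[0,0,0]],[-1,[0,0,0],[0,0,0]],[-1,[0,0,0],[0,0,0]]]'
python3 -c "
from h import *
s=st();R=np.array(s['tool_rot']);print(R.T@(np.array([.5071,.0786,.047])-s['eef_pos']),'zyaw',np.degrees(np.arctan2(R[1,2],R[0,2])))
im,d=arm.read_camera('wrist');s=st()"
```

```text
time: 14.15
eef_pos: [0.5058, 0.0774, 0.1391]
tool_rot: [[-0.006, -0.965, -0.263], [-0.003, -0.263, 0.965], [-1.0, 0.007, -0.001]]
wrist_force: [0.6, 0.1, 0.1]
width: 0.0855
time: 14.95
eef_pos: [0.5058, 0.0774, 0.1392]
tool_rot: [[-0.006, -0.965, -0.263], [-0.003, -0.263, 0.965], [-1.0, 0.007, -0.001]]
wrist_force: [-0.6, -0.5, -0.1]
width: 0.0854
14.95 p [0.5058 0.0774 0.1392] w 0.08541116393440175 F [-0.6116 -0.4812 -0.1095] T [ 0.0391  0.0014 -0.0061] j [  30.687    10.1785  -26.7195   -0.0432  -53.4839 -105.4118]
[[-0.006  -0.9648 -0.263 ]
 [-0.0029 -0.263   0.9648]
 [-1.      0.0066 -0.0012]]
[ 0.0922 -0.0022  0.0009] zyaw 105.24958670832078
15.0 p [0.5058 0.0774 0.1392] w 0.0853360774563103 F [ 0.3807 -0.4826  0.0893] T [-0.0018 -0.0046 -0.0198] j [  30.6883   10.1792  -26.7169   -0.0431  -53.4828 -105.4148]
[[-0.006  -0.9648 -0.263 ]
 [-0.0029 -0.263   0.9648]
 [-1.      0.0065 -0.0012]]
```

```bash
python3 -m creep '[[-1,[0.01,-0.0022,0.0009],[-0.006,-0.001,-0.007]],[-1,[0.03,-0.0022,0.0009],[-0.006,-0.001,-0.007]],[-1,[0.05,-0.0022,0.0009],[-0.006,-0.001,-0.007]],[-1,[0.07,-0.0022,0.0009],[-0.006,-0.001,-0.007]],[-1,[0.085,-0.0022,0.0009],[-0.006,-0.001,-0.007]],[-1,[0.092,-0.0022,0.0009],[-0.006,-0.001,-0.007]],[-1,[0.092,-0.0022,0.0009],[-0.006,-0.001,-0.007]],[-1,[0.092,-0.0022,0.0009],[-0.006,-0.001,-0.007]]]'
python3 -m creep '[[-0.5,[0,0,0],[0,0,0]],[0,[0,0,0],[0,0,0]],[0.4,[0,0,0],[0,0,0]],[0.6,[0,0,0],[0,0,0]],[1,[0,0,0],[0,0,0]],[1,[0,0,0],[0,0,0]],[1,[0,0,0],[0,0,0]],[1,[0,0,0],[0,0,0]]]' 50
cat > q.py <<'E'
from h import *
import sys
n=int(sys.argv[1]) if len(sys.argv)>1 else 8
L=[]
for i in range(n):
    s=arm.get_state();R=np.array(s["tool_rot"]);L.append([*s["wrist_force"],*s["wrist_torque"],s["tau"][5],s["tau"][0],np.degrees(np.arctan2(R[1,2],R[0,2])),s["joint_pos"][5],*s["eef_pos"]])
    if i<n-1: arm.read_camera("wrist")
L=np.array(L);m=L.mean(0);sd=L.std(0)
print(s["time"],"F",m[:3],"T",m[3:6],"sdTz",sd[5],"tau6",m[6],sd[6],"tau1",m[7],sd[7],"yaw",m[8],"j6",m[9],"p",m[10:],"a~",np.radians(m[8]-180+96.1))
E
python3 q.py 6
```

```text
time: 15.8
eef_pos: [0.5075, 0.0787, 0.0477]
tool_rot: [[0.001, -0.963, -0.269], [0.0, -0.269, 0.963], [-1.0, -0.001, -0.0]]
wrist_force: [0.1, 0.3, 0.8]
width: 0.0854
time: 16.6
eef_pos: [0.5079, 0.0793, 0.0484]
tool_rot: [[0.002, -0.963, -0.269], [0.001, -0.269, 0.963], [-1.0, -0.002, 0.0]]
wrist_force: [-3.1, 2.8, 7.6]
width: 0.0133
16.85 F [-3.4121  3.4439  7.1181] T [1.0791 1.1761 0.0188] sdTz 0.043204872785354086 tau6 -0.01407486604875885 0.00011282590582749421 tau1 -1.9438355043530464 0.002627874571899863 yaw 105.6293095507126 j6 -105.19303779810667 p [0.5079 0.0794 0.0484] a~ 0.37924799584498464
```

tau6 is almost noise-free, so it makes a good torque gauge. I'll start turning anticlockwise (negative about tool x).

```bash
python3 -m creep '[[1,[0,0,0],[-0.05,0,0]],[1,[0,0,0],[-0.1,0,0]],[1,[0,0,0],[-0.15,0,0]],[1,[0,0,0],[-0.2,0,0]],[1,[0,0,0],[-0.25,0,0]],[1,[0,0,0],[-0.3,0,0]],[1,[0,0,0],[-0.3,0,0]],[1,[0,0,0],[-0.3,0,0]]]' 50
python3 q.py 3
python3 -m creep '[[1,[0,0,0],[-0.05,0,0]],[1,[0,0,0],[-0.1,0,0]],[1,[0,0,0],[-0.15,0,0]],[1,[0,0,0],[-0.2,0,0]],[1,[0,0,0],[-0.25,0,0]],[1,[0,0,0],[-0.3,0,0]],[1,[0,0,0],[-0.3,0,0]],[1,[0,0,0],[-0.3,0,0]]]' 50
python3 q.py 3
```

```text
time: 17.65
eef_pos: [0.5078, 0.0794, 0.0484]
tool_rot: [[0.002, -0.841, -0.541], [0.001, -0.541, 0.841], [-1.0, -0.002, -0.0]]
wrist_force: [-2.5, 1.2, 0.5]
width: 0.0132
17.75 F [-1.3685  1.2162  1.1208] T [0.2438 0.2688 0.198 ] sdTz 0.01998724604518012 tau6 -0.17391924280673265 0.022473516716336604 tau1 -0.6965130008757114 0.03282464667714998 yaw 122.77031170053048 j6 -88.06294895925555 p [0.5078 0.0794 0.0484] a~ 0.6784149204507329
time: 18.55
eef_pos: [0.5079, 0.0794, 0.0484]
tool_rot: [[0.002, -0.644, -0.765], [0.001, -0.765, 0.644], [-1.0, -0.002, -0.001]]
wrist_force: [-0.1, 0.8, -0.2]
width: 0.0134
18.65 F [-0.6486  0.5768  0.1998] T [0.1598 0.0998 0.1708] sdTz 0.047257974219958164 tau6 -0.1638100016862154 0.009174700522411088 tau1 -0.45296006835997105 0.07499889743633198 yaw 139.896004059626 j6 -70.94555358771088 p [0.5079 0.0794 0.0484] a~ 0.9773146388005847
```

```bash
python3 -m creep '[[1,[0,0,0],[-0.01,0,0]],[1,[0,0,0],[-0.02,0,0]],[1,[0,0,0],[-0.03,0,0]],[1,[0,0,0],[-0.04,0,0]],[1,[0,0,0],[-0.05,0,0]],[1,[0,0,0],[-0.06,0,0]],[1,[0,0,0],[-0.07,0,0]],[1,[0,0,0],[-0.08,0,0]]]' >/dev/null; python3 q.py 1
python3 -m creep '[[1,[0,0,0],[-0.01,0,0]],[1,[0,0,0],[-0.02,0,0]],[1,[0,0,0],[-0.03,0,0]],[1,[0,0,0],[-0.04,0,0]],[1,[0,0,0],[-0.05,0,0]],[1,[0,0,0],[-0.06,0,0]],[1,[0,0,0],[-0.07,0,0]],[1,[0,0,0],[-0.08,0,0]]]' >/dev/null; python3 q.py 1
python3 -m creep '[[1,[0,0,0],[-0.01,0,0]],[1,[0,0,0],[-0.02,0,0]],[1,[0,0,0],[-0.03,0,0]],[1,[0,0,0],[-0.04,0,0]],[1,[0,0,0],[-0.05,0,0]],[1,[0,0,0],[-0.06,0,0]],[1,[0,0,0],[-0.07,0,0]],[1,[0,0,0],[-0.08,0,0]]]' >/dev/null; python3 q.py 1
```

```text
19.45 F [-0.4595  0.4721  0.7263] T [ 0.1556  0.0417 -0.2202] sdTz 0.0 tau6 0.06511174840852618 0.0 tau1 0.013242624700069427 0.0 yaw 144.5354107114098 j6 -66.30477648901598 p [0.5079 0.0794 0.0484] a~ 1.0582875602131383
20.25 F [-0.2473  0.3356  1.4061] T [ 0.1411  0.0517 -0.2646] sdTz 0.0 tau6 0.06589039927348495 0.0 tau1 0.042955734534189105 0.0 yaw 149.17343714634234 j6 -61.67148613673601 p [0.5079 0.0794 0.0484] a~ 1.1392363922972455
21.05 F [-0.215  -0.0569  0.2239] T [ 0.1506 -0.0028 -0.2251] sdTz 0.0 tau6 0.06573381135240197 0.0 tau1 0.06171148968860507 0.0 yaw 153.799380902663 j6 -57.041756686247204 p [0.5079 0.0794 0.0484] a~ 1.2199743418571152
```

While moving free, Tz is -0.23 and tau6 holds at 0.0657. I'll use half-size steps from here.

```bash
python3 -m creep '[[1,[0,0,0],[-0.005,0,0]],[1,[0,0,0],[-0.01,0,0]],[1,[0,0,0],[-0.015,0,0]],[1,[0,0,0],[-0.02,0,0]],[1,[0,0,0],[-0.025,0,0]],[1,[0,0,0],[-0.03,0,0]],[1,[0,0,0],[-0.035,0,0]],[1,[0,0,0],[-0.04,0,0]]]' >/dev/null; python3 q.py 1
python3 -m creep '[[1,[0,0,0],[-0.005,0,0]],[1,[0,0,0],[-0.01,0,0]],[1,[0,0,0],[-0.015,0,0]],[1,[0,0,0],[-0.02,0,0]],[1,[0,0,0],[-0.025,0,0]],[1,[0,0,0],[-0.03,0,0]],[1,[0,0,0],[-0.035,0,0]],[1,[0,0,0],[-0.04,0,0]]]' >/dev/null; python3 q.py 1
python3 -m creep '[[1,[0,0,0],[-0.005,0,0]],[1,[0,0,0],[-0.01,0,0]],[1,[0,0,0],[-0.015,0,0]],[1,[0,0,0],[-0.02,0,0]],[1,[0,0,0],[-0.025,0,0]],[1,[0,0,0],[-0.03,0,0]],[1,[0,0,0],[-0.035,0,0]],[1,[0,0,0],[-0.04,0,0]]]' >/dev/null; python3 q.py 1
```

```text
21.85 F [ 0.002   0.3241 -0.1205] T [ 0.204  -0.0447 -0.2425] sdTz 0.0 tau6 0.1478032534942031 0.0 tau1 0.07032877067103982 0.0 yaw 156.11345556823179 j6 -54.726145273905736 p [0.5079 0.0794 0.0484] a~ 1.2603625639082772
22.65 F [-0.3934 -0.2592 -0.137 ] T [ 0.1133 -0.0425 -0.1922] sdTz 0.0 tau6 0.14885139651596546 0.0 tau1 0.08172327652573586 0.0 yaw 158.43013254023248 j6 -52.41192736350088 p [0.5079 0.0794 0.0484] a~ 1.3007962047748218
23.45 F [-0.4142  0.9526  0.4287] T [ 0.1742  0.0076 -0.2049] sdTz 0.0 tau6 0.14885602053254843 0.0 tau1 0.08892365964129567 0.0 yaw 160.74800838563803 j6 -50.093829366758165 p [0.5079 0.0794 0.0484] a~ 1.3412507699295957
```

```bash
python3 -m creep '[[1,[0,0,0],[-0.005,0,0]],[1,[0,0,0],[-0.01,0,0]],[1,[0,0,0],[-0.015,0,0]],[1,[0,0,0],[-0.02,0,0]],[1,[0,0,0],[-0.025,0,0]],[1,[0,0,0],[-0.03,0,0]],[1,[0,0,0],[-0.035,0,0]],[1,[0,0,0],[-0.04,0,0]]]' >/dev/null; python3 q.py 1
python3 -m creep '[[1,[0,0,0],[-0.005,0,0]],[1,[0,0,0],[-0.01,0,0]],[1,[0,0,0],[-0.015,0,0]],[1,[0,0,0],[-0.02,0,0]],[1,[0,0,0],[-0.025,0,0]],[1,[0,0,0],[-0.03,0,0]],[1,[0,0,0],[-0.035,0,0]],[1,[0,0,0],[-0.04,0,0]]]' >/dev/null; python3 q.py 1
```

```text
24.25 F [-0.779   0.3635  0.6896] T [ 0.1781 -0.0343 -0.2613] sdTz 0.0 tau6 0.1489098323509097 0.0 tau1 0.09347550105303526 0.0 yaw 163.05936175977416 j6 -47.78171412524941 p [0.5079 0.0794 0.0484] a~ 1.3815914964853517
25.05 F [-0.7629  1.4914 -0.3534] T [ 0.16   -0.0201 -0.2671] sdTz 0.0 tau6 0.14895263593643904 0.0 tau1 0.09995435597375035 0.0 yaw 165.3804382739626 j6 -45.46350022097593 p [0.5079 0.0794 0.0484] a~ 1.4221019238486527
```

```bash
python3 -m creep '[[1,[0,0,0],[-0.005,0,0]],[1,[0,0,0],[-0.01,0,0]],[1,[0,0,0],[-0.015,0,0]],[1,[0,0,0],[-0.02,0,0]],[1,[0,0,0],[-0.025,0,0]],[1,[0,0,0],[-0.03,0,0]],[1,[0,0,0],[-0.035,0,0]],[1,[0,0,0],[-0.04,0,0]]]' >/dev/null; python3 q.py 1
python3 -m creep '[[1,[0,0,0],[-0.005,0,0]],[1,[0,0,0],[-0.01,0,0]],[1,[0,0,0],[-0.015,0,0]],[1,[0,0,0],[-0.02,0,0]],[1,[0,0,0],[-0.025,0,0]],[1,[0,0,0],[-0.03,0,0]],[1,[0,0,0],[-0.035,0,0]],[1,[0,0,0],[-0.04,0,0]]]' >/dev/null; python3 q.py 1
```

```text
25.85 F [0.5141 0.6063 0.3111] T [ 0.204   0.0066 -0.2583] sdTz 0.0 tau6 0.14887869358062744 0.0 tau1 0.09878835640847683 0.0 yaw 167.69648380907537 j6 -43.14598457075176 p [0.5079 0.0794 0.0484] a~ 1.4625245440624846
26.65 F [ 0.6102  0.4573 -0.0706] T [ 0.1388 -0.088  -0.2544] sdTz 0.0 tau6 0.14894662890583277 0.0 tau1 0.10615833336487412 0.0 yaw 170.01001777458447 j6 -40.83079171816536 p [0.5079 0.0794 0.0484] a~ 1.5029033291173393
```

tau6 is flat, so before going on I'll check that the averaged wrist torque agrees, and look from the side.

```bash
python3 q.py 10
python3 - <<'E'
from h import *
im,d=arm.read_camera("side");cv2.imwrite("pics/s2.png",cv2.resize(im[150:230,210:310],None,fx=7,fy=7,interpolation=cv2.INTER_CUBIC))
E
```

```text
27.1 F [0.0414 0.2549 0.2421] T [ 0.1741 -0.0519 -0.1732] sdTz 0.04311871392012077 tau6 0.16940286476165056 0.0277482791894968 tau1 0.04975164821371436 0.024389174282807864 yaw 169.99637235093965 j6 -40.846779544973685 p [0.5079 0.0794 0.0484] a~ 1.5026651715469077
```

View pics/s2.png

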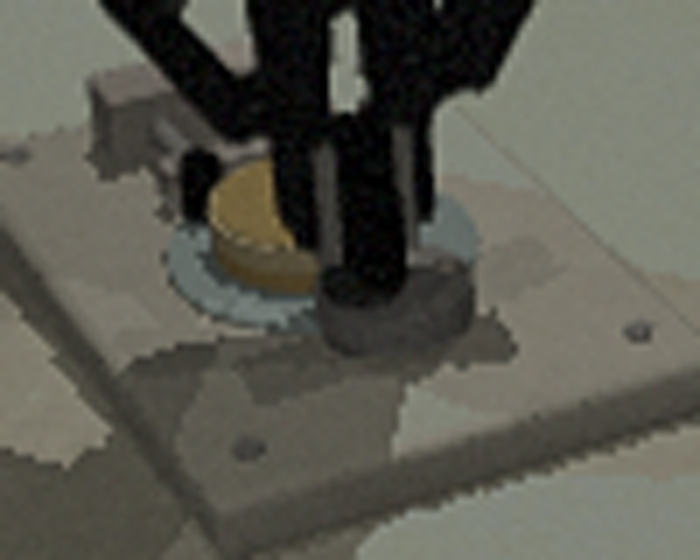

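The side view shows the dish (265,225) close to the pin (200,185) and the lobe beside it. Nothing contradicts "not yet bearing", so I continue in 0.04 rad steps.

```bash
python3 -m creep '[[1,[0,0,0],[-0.005,0,0]],[1,[0,0,0],[-0.01,0,0]],[1,[0,0,0],[-0.015,0,0]],[1,[0,0,0],[-0.02,0,0]],[1,[0,0,0],[-0.025,0,0]],[1,[0,0,0],[-0.03,0,0]],[1,[0,0,0],[-0.035,0,0]],[1,[0,0,0],[-0.04,0,0]]]' >/dev/null; python3 q.py 1
```

```text
27.95 F [-0.1523 -0.1761  0.3393] T [ 0.2197 -0.1041 -0.2526] sdTz 0.0 tau6 0.14900201931595802 0.0 tau1 0.10923078283667564 0.0 yaw 172.30309308381732 j6 -38.53953109307358 p [0.5079 0.0794 0.0484] a~ 1.5429250432596395
```

```bash
python3 -m creep '[[1,[0,0,0],[-0.005,0,0]],[1,[0,0,0],[-0.01,0,0]],[1,[0,0,0],[-0.015,0,0]],[1,[0,0,0],[-0.02,0,0]],[1,[0,0,0],[-0.025,0,0]],[1,[0,0,0],[-0.03,0,0]],[1,[0,0,0],[-0.035,0,0]],[1,[0,0,0],[-0.04,0,0]]]' >/dev/null; python3 q.py 1
```

```text
28.75 F [-0.232   0.4046  0.6793] T [ 0.169  -0.0886 -0.2216] sdTz 0.0 tau6 0.1490787835791707 0.0 tau1 0.11263736989349127 0.0 yaw 174.61774667500575 j6 -36.224761687976965 p [0.5079 0.0795 0.0484] a~ 1.5833233694689886
```

```bash
python3 -m creep '[[1,[0,0,0],[-0.005,0,0]],[1,[0,0,0],[-0.01,0,0]],[1,[0,0,0],[-0.015,0,0]],[1,[0,0,0],[-0.02,0,0]],[1,[0,0,0],[-0.025,0,0]],[1,[0,0,0],[-0.03,0,0]],[1,[0,0,0],[-0.035,0,0]],[1,[0,0,0],[-0.04,0,0]]]' >/dev/null; python3 q.py 1
```

```text
29.55 F [ 0.713   0.39   -0.7843] T [ 0.1456 -0.0301 -0.1993] sdTz 0.0 tau6 0.14908898156136274 0.0 tau1 0.11241937754675746 0.0 yaw 176.93361857026593 j6 -33.90792684081381 p [0.5079 0.0794 0.0484] a~ 1.62374295909568
```

```bash
python3 -m creep '[[1,[0,0,0],[-0.005,0,0]],[1,[0,0,0],[-0.01,0,0]],[1,[0,0,0],[-0.015,0,0]],[1,[0,0,0],[-0.02,0,0]],[1,[0,0,0],[-0.025,0,0]],[1,[0,0,0],[-0.03,0,0]],[1,[0,0,0],[-0.035,0,0]],[1,[0,0,0],[-0.04,0,0]]]' ; python3 q.py 1
```

```text
time: 30.35
eef_pos: [0.5079, 0.0794, 0.0484]
tool_rot: [[0.002, -0.013, -1.0], [0.001, -1.0, 0.013], [-1.0, -0.001, -0.002]]
wrist_force: [0.9, -0.1, 0.4]
width: 0.0132
30.35 F [ 0.8879 -0.0867  0.3892] T [ 0.1818 -0.1424 -0.2165] sdTz 0.0 tau6 0.1490879338234663 0.0 tau1 0.1116467546671629 0.0 yaw 179.25297599080997 j6 -31.59245393834085 p [0.5079 0.0794 0.0484] a~ 1.6642233826147361
```

```bash
python3 -m creep '[[1,[0,0,0],[-0.005,0,0]],[1,[0,0,0],[-0.01,0,0]],[1,[0,0,0],[-0.015,0,0]],[1,[0,0,0],[-0.02,0,0]],[1,[0,0,0],[-0.025,0,0]],[1,[0,0,0],[-0.03,0,0]],[1,[0,0,0],[-0.035,0,0]],[1,[0,0,0],[-0.04,0,0]]]' ; python3 q.py 1
```

```text
time: 31.15
eef_pos: [0.5079, 0.0794, 0.0484]
tool_rot: [[0.002, 0.027, -1.0], [0.001, -1.0, -0.027], [-1.0, -0.001, -0.002]]
wrist_force: [-0.2, -0.3, 0.1]
width: 0.0132
31.15 F [-0.2061 -0.2828  0.1336] T [ 0.1956 -0.1065 -0.2548] sdTz 0.0 tau6 0.1506449980661273 0.0 tau1 0.11404663324356079 0.0 yaw -178.43598033713891 j6 -29.278588335402475 p [0.5079 0.0794 0.0484] a~ -4.578626603330179
```

tau6 shows its first rise (+0.0016) at a≈1.705.

```bash
python3 -m creep '[[1,[0,0,0],[-0.005,0,0]],[1,[0,0,0],[-0.01,0,0]],[1,[0,0,0],[-0.015,0,0]],[1,[0,0,0],[-0.02,0,0]],[1,[0,0,0],[-0.025,0,0]],[1,[0,0,0],[-0.03,0,0]],[1,[0,0,0],[-0.035,0,0]],[1,[0,0,0],[-0.04,0,0]]]' ; python3 q.py 1
```

```text
time: 31.95
eef_pos: [0.5079, 0.0794, 0.0484]
tool_rot: [[0.002, 0.068, -0.998], [0.001, -0.998, -0.068], [-1.0, -0.001, -0.002]]
wrist_force: [-0.2, 1.0, 0.2]
width: 0.0133
31.95 F [-0.1752  1.0366  0.2447] T [ 0.2309 -0.0832 -0.1869] sdTz 0.0 tau6 0.15054081100970507 0.0 tau1 0.10855092667043209 0.0 yaw -176.12048425195877 j6 -26.962351120906007 p [0.5079 0.0794 0.0484] a~ -4.538213572826746
```

```bash
python3 -m creep '[[1,[0,0,0],[-0.005,0,0]],[1,[0,0,0],[-0.01,0,0]],[1,[0,0,0],[-0.015,0,0]],[1,[0,0,0],[-0.02,0,0]],[1,[0,0,0],[-0.025,0,0]],[1,[0,0,0],[-0.03,0,0]],[1,[0,0,0],[-0.035,0,0]],[1,[0,0,0],[-0.04,0,0]]]' ; python3 q.py 1
```

```text
time: 32.75
eef_pos: [0.5079, 0.0794, 0.0484]
tool_rot: [[0.002, 0.108, -0.994], [0.001, -0.994, -0.108], [-1.0, -0.0, -0.002]]
wrist_force: [0.6, -0.4, -0.2]
width: 0.0132
32.75 F [ 0.5785 -0.4365 -0.2488] T [ 0.2552 -0.1014 -0.2867] sdTz 0.0 tau6 0.1503694010898471 0.0 tau1 0.10604532435536385 0.0 yaw -173.8031689779146 j6 -24.64547072102511 p [0.5079 0.0794 0.0484] a~ -4.49776879148792
```

```bash
python3 q.py 10
python3 - <<'E'
from h import *
im,d=arm.read_camera("side");cv2.imwrite("pics/s3.png",cv2.resize(im[150:230,210:310],None,fx=7,fy=7,interpolation=cv2.INTER_CUBIC))
E
```

```text
33.2 F [0.0826 0.0857 0.0678] T [ 0.2059 -0.0626 -0.1684] sdTz 0.051008243828668004 tau6 0.16336776316165924 0.02669815918778588 tau1 0.04032628139248118 0.02775255496560269 yaw -173.81663040728657 j6 -24.661029131950663 p [0.5079 0.0794 0.0484] a~ -4.498003737752485
```

View pics/s3.png

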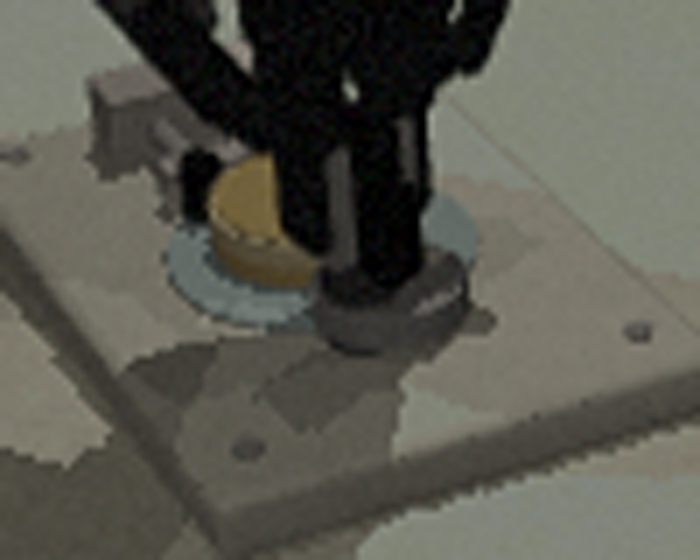

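The static torque is the same as in free travel. The dish has moved slightly towards the pin (205,190), so it is sliding and not yet bearing. I'll continue.

```bash
python3 -m creep '[[1,[0,0,0],[-0.005,0,0]],[1,[0,0,0],[-0.01,0,0]],[1,[0,0,0],[-0.015,0,0]],[1,[0,0,0],[-0.02,0,0]],[1,[0,0,0],[-0.025,0,0]],[1,[0,0,0],[-0.03,0,0]],[1,[0,0,0],[-0.035,0,0]],[1,[0,0,0],[-0.04,0,0]]]' >/dev/null; python3 q.py 1
```

```text
34.05 F [0.6233 1.4473 0.045 ] T [ 0.2696 -0.0409 -0.2305] sdTz 0.0 tau6 0.15902076847851276 0.0 tau1 0.1292391261085868 0.0 yaw -171.508967428042 j6 -22.353491661162362 p [0.5079 0.0795 0.0484] a~ -4.457727420738286
```

Bearing has begun (+0.009) at a≈1.82.

```bash
python3 -m creep '[[1,[0,0,0],[-0.005,0,0]],[1,[0,0,0],[-0.01,0,0]],[1,[0,0,0],[-0.015,0,0]],[1,[0,0,0],[-0.02,0,0]],[1,[0,0,0],[-0.025,0,0]],[1,[0,0,0],[-0.03,0,0]],[1,[0,0,0],[-0.035,0,0]],[1,[0,0,0],[-0.04,0,0]]]' >/dev/null; python3 q.py 1
```

```text
34.85 F [0.3132 0.8337 0.4002] T [ 0.1791 -0.0728 -0.2306] sdTz 0.0 tau6 0.18344884738326073 0.0 tau1 0.234270840883255 0.0 yaw -169.19540269739343 j6 -20.038777869129248 p [0.5079 0.0794 0.0484] a~ -4.417348098730453
```

```bash
python3 -m creep '[[1,[0,0,0],[-0.005,0,0]],[1,[0,0,0],[-0.01,0,0]],[1,[0,0,0],[-0.015,0,0]],[1,[0,0,0],[-0.02,0,0]],[1,[0,0,0],[-0.025,0,0]],[1,[0,0,0],[-0.03,0,0]],[1,[0,0,0],[-0.035,0,0]],[1,[0,0,0],[-0.04,0,0]]]' >/dev/null; python3 q.py 1
```

```text
35.65 F [ 0.4368 -0.8582  0.2421] T [ 0.1005 -0.1762 -0.2816] sdTz 0.0 tau6 0.20865345373749733 0.0 tau1 0.3362035285681486 0.0 yaw -166.87938754834133 j6 -17.722086082386408 p [0.5079 0.0794 0.0484] a~ -4.376926008853427
```

```bash
python3 -m creep '[[1,[0,0,0],[-0.005,0,0]],[1,[0,0,0],[-0.01,0,0]],[1,[0,0,0],[-0.015,0,0]],[1,[0,0,0],[-0.02,0,0]],[1,[0,0,0],[-0.025,0,0]],[1,[0,0,0],[-0.03,0,0]],[1,[0,0,0],[-0.035,0,0]],[1,[0,0,0],[-0.04,0,0]]]' >/dev/null; python3 q.py 8
```

```text
36.8 F [ 0.5325 -0.3245  0.1973] T [ 0.0925 -0.135  -0.2479] sdTz 0.0478313487468115 tau6 0.24371590465307236 0.027082929314160502 tau1 0.37071251193992794 0.02848853246115326 yaw -164.57624618517417 j6 -15.420956759794223 p [0.5079 0.0794 0.0484] a~ -4.336728608927289
```

The static torque has risen by 0.078 N m on both gauges, which is about 10 N. I'll let go, lift, and return to the earlier view pose.

```bash
python3 -m creep '[[0.6,[0,0,0],[0,0,0]],[0.3,[0,0,0],[0,0,0]],[0,[0,0,0],[0,0,0]],[-0.5,[0,0,0],[0,0,0]],[-1,[0,0,0],[0,0,0]],[-1,[0,0,0],[0,0,0]],[-1,[0,0,0],[0,0,0]],[-1,[0,0,0],[0,0,0]]]'
python3 -m creep '[[-1,[-0.02,0,0],[0,0,0]],[-1,[-0.05,0,0],[0,0,0]],[-1,[-0.09,0,0],[0.1,0,0]],[-1,[-0.13,0,0],[0.2,0,0]],[-1,[-0.17,0,0],[0.3,0,0]],[-1,[-0.171,0,0],[0.37,0,0]],[-1,[-0.171,0,0],[0.37,0,0]],[-1,[-0.171,0,0],[0.37,0,0]]]'
python3 -c "
from h import *
s=st();R=np.array(s['tool_rot']);print(R.T@(np.array([.5246,.1751,.2185])-s['eef_pos']))"
```

```text
time: 37.6
eef_pos: [0.5079, 0.0794, 0.0484]
tool_rot: [[0.002, 0.266, -0.964], [0.001, -0.964, -0.266], [-1.0, -0.0, -0.002]]
wrist_force: [0.7, 1.0, 0.4]
width: 0.0853
time: 38.4
eef_pos: [0.507, 0.0791, 0.2187]
tool_rot: [[0.001, -0.099, -0.995], [0.0, -0.995, 0.099], [-1.0, -0.001, -0.001]]
wrist_force: [0.6, -0.4, -0.2]
width: 0.0854
38.4 p [0.507  0.0791 0.2187] w 0.08543405756514413 F [ 0.5693 -0.4481 -0.2258] T [0.0281 0.0437 0.0201] j [ 30.8207   5.7149 -20.5866   0.0022 -63.6422 -36.4974]
[[ 0.0009 -0.0989 -0.9951]
 [ 0.0005 -0.9951  0.0989]
 [-1.     -0.0006 -0.0008]]
[ 0.0003 -0.0973 -0.0081]
```

```bash
python3 -m creep '[[-1,[0,-0.04,-0.003],[0,0,0]],[-1,[0,-0.08,-0.006],[0,0,0]],[-1,[0,-0.0973,-0.0081],[0,0,0]],[-1,[0,-0.0973,-0.0081],[0,0,0]],[-1,[0,-0.0973,-0.0081],[0,0,0]],[-1,[0,-0.0973,-0.0081],[0,0,0]],[-1,[0,-0.0973,-0.0081],[0,0,0]],[-1,[0,-0.0973,-0.0081],[0,0,0]]]' >/dev/null
python3 - <<'E'
from h import *
s=st();M=arm.camera_model("wrist");im,d=arm.read_camera("wrist")
np.savez("w6.npz",im=im,d=d,K=M["intrinsics"],E=M["extrinsics"])
cv2.imwrite("pics/w6.png",cv2.resize(im[20:240,180:460],None,fx=2.6,fy=2.6,interpolation=cv2.INTER_CUBIC))
m=arm.trace("dish","wrist")[0]["region"]
def P(M,u,v,z):
    a=world("w",u,v,.2,M);b=world("w",u,v,.4,M);return (a+(b-a)*(z-a[2])/(b[2]-a[2]))[:2]
print("dish",P(M,*np.argwhere(m)[:,::-1].mean(0),.036),"dz",np.median(d[m]))
ey=np.array([.1063,.9943])
for n in("w4.npz","w5.npz","w6.npz"):
    f=np.load(n);Mf=dict(intrinsics=f["K"],extrinsics=f["E"])
    # warp to plane z=.035 (pins/carriage), 0.1 mm per px in holder axes about the pins
    g=cv2.cvtColor(f["im"],cv2.COLOR_BGR2GRAY).astype(np.float32)
    out=[]
    for z,off in((.041,(0,0)),):
        o=np.array([.5231,.1561]);ex=np.array([.9943,-.1063])
        X,Y=np.meshgrid(np.arange(-.034,.034,.0002),np.arange(-.008,.010,.0002))
        W=np.stack([o[0]+X*ex[0]+Y*ey[0],o[1]+X*ex[1]+Y*ey[1],np.full_like(X,z)],-1).reshape(-1,3)
        q=np.array([pix("w",w,Mf) for w in W],np.float32).reshape(*X.shape,2)
        wp=cv2.remap(g,q[...,0],q[...,1],cv2.INTER_CUBIC);dk=wp<50
        for sgn in(-1,1):
            mm=dk&(X*sgn>.012);print(n,"pin",sgn,"x,y mm",X[mm].mean()*1e3,Y[mm].mean()*1e3,mm.sum())
E
```

```text
39.2 p [0.5246 0.1744 0.2189] w 0.08538885951148359 F [-0.3945 -0.7185  0.3179] T [0.0133 0.0137 0.0029] j [ 38.7006   9.5407 -16.0019   0.013  -64.3896 -44.4178]
[[ 0.0011 -0.0995 -0.995 ]
 [ 0.0006 -0.995   0.0995]
 [-1.     -0.0007 -0.001 ]]
dish [0.5211 0.1311] dz 0.320438
w4.npz pin -1 x,y mm -22.50165238678098 0.9992044063647334 3268
w4.npz pin 1 x,y mm 22.26799761620943 0.951728247914168 3356
w5.npz pin -1 x,y mm -21.966695181066513 1.0655831194753194 3507
w5.npz pin 1 x,y mm 22.650793650793307 1.0179306290417247 3402
w6.npz pin -1 x,y mm -22.342059553349948 2.252729528535962 3224
w6.npz pin 1 x,y mm 22.984852374839193 2.390372272143756 3116
```

View pics/w6.png

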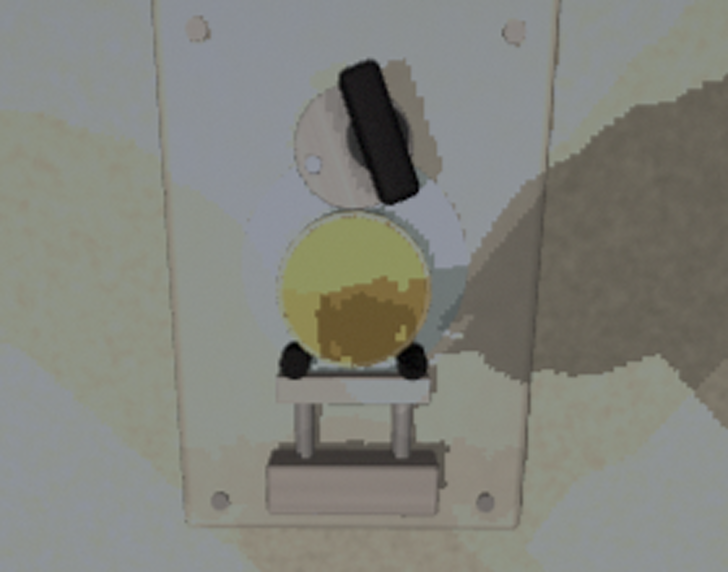

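The lobe touches the dish, and the dish rests on both pins at (295,358) and (411,358). The pins have shifted by about 1.3 mm, which at 9 N/mm is about 11 N. I'm handing in.

```bash
python3 -c "
from plant import arm
print(arm.finish_job())"
```

```text
the job is handed in; nothing more can be done
None
```

The small tan dish is clamped on the light disc at an estimated 10–11 N, inside the 4–22 N limits. I handed the job in at about 39 s; it reports no verdict.

- **Placing:** I set the dish on the disc, released it, and saw it lying flat and free of the knob and pins. It was within about 1 mm of my seat estimate.
- **Clamping:** I turned the knob from a ≈ 0.38 to 1.95 rad. The torque started to rise at about 1.81 rad, then I let go and lifted clear.
- **Force checks:** The torque rise of about 0.078 N m means roughly 10 N. The pins moved about 1.3 mm, which at 9 N/mm means about 11 N.
- **Position checks:** The last picture shows the dish touching the lobe and both pins. It sits about 5.5 mm from where it was set down and about 1 mm off the centre line in holder x, with the gripper open and clear.

**Disagreements along the way:**
- The automatic circle fit for the disc failed, so I took the seat from the visible arc, the knob and the pins.
- The centre of the base's screws did not match the holder origin, by about 7 mm in y.
- From geometry I expected the lobe to bear at about 1.46 rad, but it did at about 1.81 rad. I relied on the torque instead.

I did not re-measure the big dish, jar and pen at the end. Nothing in the moves or wrist forces suggested they were touched.

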